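# Clamp the phone frame and set the warming dial

## Task

Get the phone frame ready for warming: push the toggle clamp's arm over centre so that its rubber foot comes down and holds the frame in its nest. Then turn the flat dial, either way round, until the black line points at the middle of the raised tab on the scale ring; the dial is too wide to grip, so press gently on its smooth face and drag it round. Leave the clamp closed, the frame in its nest, and the screwdriver, magnifier and tray where they are.

Things in the scene. Friction and masses are not known exactly. Their poses are not given: they have to be found in the camera images.
- dial_center (a point): Centre of the dial's top face at rest (76 mm above the sill). The dial is a smooth flat aluminium disc, 120 mm across, 16 mm thick, too wide to grasp, on a grey box 170 x 170 x 50 mm (the heat control). Its turning friction is about 0.09 N m: a fingertip 40 mm from the centre must press some 6 to 14 N to drag it without slipping.
- line_end (a point): Outer end of the black line on the dial's face, on its top face at the rim, 60 mm from the dial's axis. The line runs from 16 to 60 mm from the axis. Turns and sinks with the dial.
- dial (a joint): Turning angle of the dial in rad, counter-clockwise seen from above positive; at 0 the line points along the control box's own x axis. No end stops within three turns.
- mark (a point): The point that the line's outer end must meet: 60 mm from the dial's axis, just inside the middle of the raised dark steel tab (10 mm wide, top 71 mm above the sill, 62 to 84 mm from the axis) on the scale ring. The ring is fixed: white, outer diameter 160 mm, inner 126 mm, top 66 mm above the sill, with 24 black ticks.
- carrier: The dial on its sprung carrier (origin on the dial's axis, 55 mm above the sill at rest). Pressed down, the dial begins to yield at about 2 N, sinks 1 mm per 2.5 N and bottoms after 6 mm at about 17 N; more than 35 N breaks it.
- jig: Warming jig: grey base 190 mm (own x) by 160 mm (own y), 24 mm high, origin under its centre; on it an aluminium plate (top 30 mm above the sill) with low black stops forming a nest, nest centre at own y = -30 mm. The toggle clamp stands at own y = +50 mm between two thin steel cheeks (80 mm high, outer faces 32 mm apart).
- clamp (a joint): Angle of the clamp arm in rad: 0 = thrown open, leaning 0.6 rad away from the frame (towards the jig's own +y); 0.6 = upright (dead centre); about 2.17 = lying level with its rubber foot on the frame. The heavy steel arm (0.35 kg) tips away from 0.6 either way and falls, damped, to whichever side it leans; pushing it upright from open takes about 0.2 N m.
- clamp_pivot (a point): The clamp arm's pivot, 65 mm above the sill. The arm swings about the jig's own x axis through this point. The arm is a steel bar 18 mm wide ending in a round black rubber grip of 20 mm diameter; the rubber foot stands out sideways 80 mm from the pivot.
- clamp_tip (a point): Free end of the clamp arm (end of the rubber grip), 127 mm from the pivot.
- clamp_grip (a point): Middle of the clamp arm's rubber grip, 107 mm from the pivot.
- frame: Grey phone frame, loose, 150 x 75 x 10 mm, lying flat in the jig's nest with its long side along the jig's own x; origin under its centre.
- screwdriver: Steel screwdriver, 180 mm long, lying between the two stations along its own x; bystander.
- magnifier: Round glass magnifier, 80 mm across with a 90 mm handle towards its own -x, lying flat; origin at the lens centre; bystander.
- tray: Yellow plastic tray with small compartments, 110 x 200 x 28 mm; bystander.
Mind the look-alikes: they are no part of the job. There is more than one size of the part that bears dial_center; the job needs the largest.

How it is judged:
By the outcome, as a careful person would: the job done as asked, in the order asked, and still so for the second after the job is handed in, with the robot touching nothing.
It also fails if it takes over 59 s, if anything falls off the work surface, if the arm or the gripper's body presses on something with over 40 N, if the wrist force passes 120 N, or if a joint passes its speed limit or range.

## Robot

A 6-joint arm with a two-finger parallel gripper is mounted at the origin on the work surface. World frame = base frame: x ahead of the robot, y to its left, z up, the work surface at z = 0. Lengths are in m, angles in rad, forces in N, time in s.
With the tool pointing down it reaches from about 0.35 to 0.775 m from the base axis. Payload 5.5 kg.
Tool frame: the origin (TCP) lies at the very end of the fingers, on their centre line; the grasp point (between the pads) lies 19 mm behind it; x points along the fingers, y is the direction in which the jaws open and shut, and the axes are right-handed (so a half turn about x gives the same grasp; the last joint's range is limited). The gripper opens to 85 mm and grips with 20 to 120 N. Pads are 22 mm wide; open, the fingers measure 114 mm over their backs; the gripper's body (76 mm by 85 mm) begins 54 mm behind the grasp point. The pads swing forward as they close: fully open they stand 13 mm farther back than shut.
Start: joints at [1.003, 0.313, 0.046, 1.304, 0, 1.431], TCP at [0.239, 0.523, 0.231] pointing down, gripper open.
Joint ranges: [-2.76, 2.76], [-0.86, 1.69], [-1.03, 1.26], [-2.2, 2.34], [-1.47, 1.5], [-3.14, 3.14]. Speed limits (rad/s): [2.57, 2.57, 3.14, 3.14, 3.14, 3.14].

## Interface

Orientations are given as a unit quaternion [w, x, y, z].
In Python, from workcell import env gives the robot as it stands.
- The arm moves only by the tool drive_tool, never from a script. Its argument "plan" is a list that holds one entry, the list of rows, each a list of 7 numbers: the shift along the tool's x, y, z in cm, then the turn, a rotation vector about the tool's x, y, z in degrees, then the opening, from 0 (shut) to 1 (fully open). In form: [[[tx, ty, tz, wx, wy, wz, fingers], ...]]. A call has exactly 5 rows; each row shifts and turns the commanded pose from where the row before left it, along the tool's axes as they then stand; what a row does not reach is not made up. A row lasts 1/12 s, in which the tool goes at most 41.7 mm and 7.16 degrees, less where a joint would pass 70% of its speed; a pose out of reach is approached as far as the arm can. A call with a gripper value outside its range is refused whole. The fingers move at their own pace and stop on an object; "squeeze" is the grip in N (left out, the last holds). Time passes only in rows, so rows that do not move let the fingers close, or fill a call up. It gives the time, the measured TCP pose, the force and the opening at its end, in the units of the state.
- env.get_state(): the state, without advancing time (a new reading comes with each control period).
- env.read_camera(name): name is "side" or "top"; returns the picture (420x560x3 uint8, red, green, blue); there is no depth.
- env.camera_model(name): a dict with "camera_matrix" (3x3 intrinsics, pixels), "camera_from_world" (4x4, takes a point from world to camera coordinates). Camera axes: x right, y down, z forward; pixel columns grow to the right and rows downward; lengths in m; the calibration is good to about 2 mm. A picture is of the moment at which its call begins. camera_model takes no time and is no camera call.
- env.hand_in(): hands the job in, once; it reports no verdict.
The state is a dict: "clock": time; "joint_pos": joint angles; "qvel": joint speeds; "tau": joint torques, N m; "tcp_pos": TCP position; "orientation": TCP orientation; "wrist_force": force on the tool from outside, world axes, zero at the start; "ft_torque": the same for the moment, N m; "finger_gap": finger opening in m.
Only numpy, scipy, OpenCV 4.12 (cv2) and the standard library are available. Lean on these libraries where they do the work, as an engineer would, in place of code of your own. Each camera call takes 0.05 s, during which the arm holds its last target.

## Working session

There is one attempt and no reset: what is moved stays moved. The work goes in short steps, Python scripts to look and compute and a tool call to move; the robot and the scene stay as the last step left them, time stands still between calls to the robot, and variables do not carry over. Pictures are saved under pics/ and viewed, and the job is handed in when it is done.

Besides the shell and the picture viewer there is one more tool, called in YAML: its name, and indented under it one key for each argument. drive_tool: Moves the arm, as the interface text tells. Its arguments: {"type":"object","properties":{"plan":{"type":"array","items":{"type":"array","items":{"type":"array","items":{"type":"number"}}}},"squeeze":{"type":"number"}},"required":["plan"]}

```bash
ls; mkdir -p pics
python3 - <<'E'
from workcell import env
import cv2
s=env.get_state(); print(s)
for n in ("top","side"):
    im=env.read_camera(n); cv2.imwrite(f"pics/{n}0.png",im[:,:,::-1]); m=env.camera_model(n); print(n,m)
E
```

```text
pics
{'clock': 0.0, 'joint_pos': array([1.00339684e+00, 3.13987206e-01, 4.49767910e-02, 1.30354474e+00,
       1.11596779e-05, 1.43118902e+00]), 'qvel': array([ 2.46000805e-04,  2.90144740e-04,  7.96656265e-05,  3.92884137e-05,
       -1.37428744e-03,  6.14894767e-04]), 'tau': array([-1.86412381e-04, -4.80627000e+01,  2.98533350e+01,  1.95353612e-02,
       -5.23119706e-05,  1.76057466e-05]), 'tcp_pos': array([0.23829113, 0.52276377, 0.23041544]), 'orientation': array([ 0.6907735 ,  0.14951463,  0.69121145, -0.15067868]), 'wrist_force': array([ 0.46712819,  0.72704337, -0.33497667]), 'ft_torque': array([ 0.00777201, -0.00343564,  0.02109404]), 'finger_gap': 0.0856292208790596}
top {'camera_matrix': array([[535.21048544,   0.        , 278.91164629],
       [  0.        , 535.21048544, 212.12390472],
       [  0.        ,   0.        ,   1.        ]]), 'camera_from_world': array([[-0.01014078, -0.99967918, -0.02321011,  0.11283799],
       [-0.99122427,  0.01310903, -0.13153935,  0.50636763],
       [ 0.13180141,  0.02167251, -0.9910392 ,  1.4245753 ],
       [ 0.        ,  0.        ,  0.        ,  1.        ]])}
side {'camera_matrix': array([[412.82443723,   0.        , 275.76481638],
       [  0.        , 412.82443723, 220.78733211],
       [  0.        ,   0.        ,   1.        ]]), 'camera_from_world': array([[ 0.93581918, -0.35215554,  0.01513085, -0.45728532],
       [-0.24742323, -0.68686527, -0.6833724 ,  0.27159333],
       [ 0.25104623,  0.63576928, -0.72991316,  0.85960125],
       [ 0.        ,  0.        ,  0.        ,  1.        ]])}
```

View pics/top0.png

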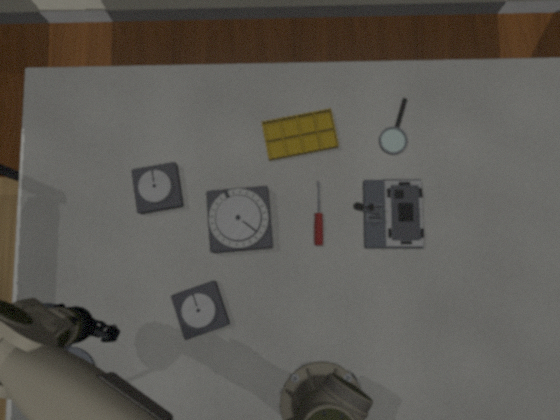

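View pics/side0.png

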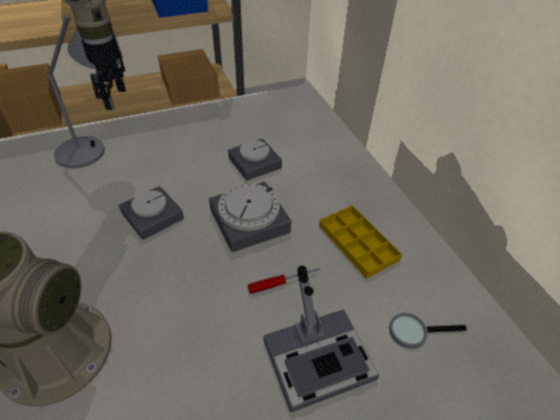

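The top view shows three dial boxes, at (155,186), (238,217) and (198,310). The one at (238,217) is the largest and the only one with a ticked scale ring and a tab, so it fits the description. The jig is at (393,213), with the clamp arm leaning left to (358,206). I'll confirm both in crops.

Run:
```python
import cv2,numpy as np
t=cv2.imread("pics/top0.png"); s=cv2.imread("pics/side0.png")
def c(i,x0,y0,w,h,k): return cv2.resize(i[y0:y0+h,x0:x0+w],None,fx=k,fy=k,interpolation=cv2.INTER_CUBIC)
a=np.hstack([c(t,200,175,80,80,5),c(t,350,172,80,80,5)])
cv2.imwrite("pics/crop_top.png",cv2.convertScaleAbs(a,alpha=1.4))
b=np.hstack([c(s,205,170,95,95,4),c(s,255,255,130,95*1,4)[:, :400]])
b=np.hstack([c(s,205,170,95,150,4)[:,:380],c(s,265,260,105,150,4)])
cv2.imwrite("pics/crop_side.png",cv2.convertScaleAbs(b,alpha=1.4))
```

```text
(no output)
```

View pics/crop_top.png

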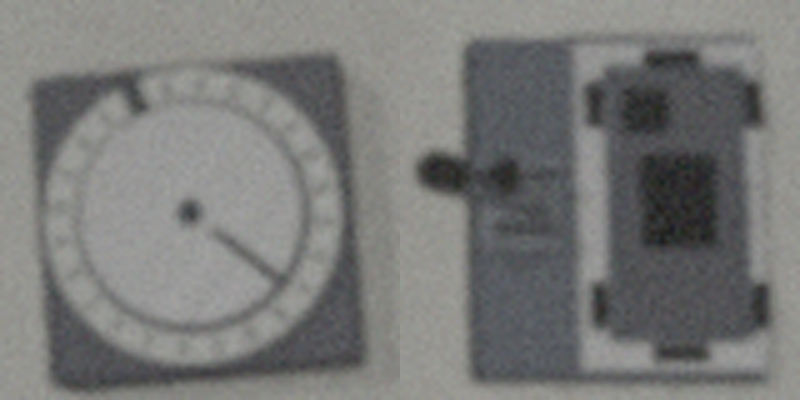

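View pics/crop_side.png

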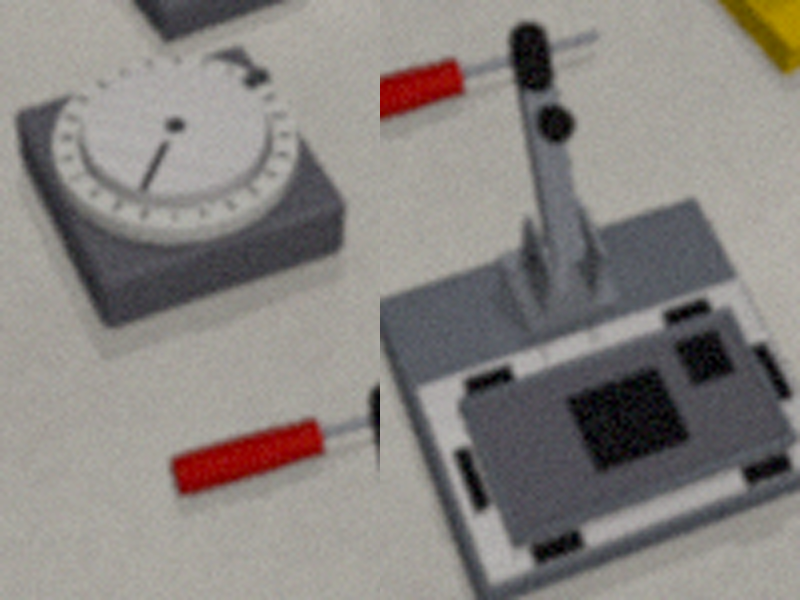

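```bash
cat > h.py <<'E'
import cv2,numpy as np
from workcell import env
from scipy.spatial.transform import Rotation as R
def ray(n,px):
    m=env.camera_model(n);K=m["camera_matrix"];T=m["camera_from_world"]
    d=T[:3,:3].T@np.linalg.inv(K)@np.array([px[0],px[1],1.]);o=-T[:3,:3].T@T[:3,3]
    return o,d/np.linalg.norm(d)
def onz(n,px,z):
    o,d=ray(n,px);return o+d*(z-o[2])/d[2]
def tri(pt,ps):
    A=np.zeros((3,3));b=np.zeros(3);L=[]
    for n,p in(("top",pt),("side",ps)):
        o,d=ray(n,p);P=np.eye(3)-np.outer(d,d);A+=P;b+=P@o;L.append((o,P))
    x=np.linalg.solve(A,b);return x,[np.linalg.norm(P@(x-o)) for o,P in L]
def proj(n,X):
    m=env.camera_model(n);c=m["camera_from_world"]@np.append(X,1);u=m["camera_matrix"]@c[:3];return u[:2]/u[2]
def st():
    s=env.get_state();M=R.from_quat(s["orientation"],scalar_first=True).as_matrix()
    print("t",round(s["clock"],2),"tcp",s["tcp_pos"].round(4),"gap",round(s["finger_gap"],4),"F",s["wrist_force"].round(1));print("axes x,y,z rows\n",M.T.round(3));return s,M
def grab(n,f,box=None,k=1,al=1.3):
    im=env.read_camera(n);cv2.imwrite(f"pics/{f}_full.png",im[:,:,::-1])
    c=im[:,:,::-1]
    if box: x,y,w,h=box;c=c[y:y+h,x:x+w]
    c=cv2.resize(c,None,fx=k,fy=k,interpolation=cv2.INTER_CUBIC);cv2.imwrite(f"pics/{f}.png",cv2.convertScaleAbs(c,alpha=al))
E
python3 - <<'E'
from h import *
np.set_printoptions(suppress=True,precision=4)
def ang(v): return np.degrees(np.arctan2(v[1],v[0]))
print("hub tri",tri((238,217.4),(248.75,201.2)))
C=onz("top",(238,217.4),.076);print("C top",C,"C side",onz("side",(248.75,201.2),.076))
L=onz("top",(257.4,231.6),.076);Ls=onz("side",(240.3,218),.076);print("line",L-C,ang(L-C),np.linalg.norm(L-C), Ls, )
Cs=onz("side",(248.75,201.2),.076);print("side line",Ls-Cs,ang(Ls-Cs))
T=onz("top",(226.8,194.2),.071);print("tab",T-C,ang(T-C),np.linalg.norm(T[:2]-C[:2]))
Ts=onz("side",(205+258/4,170+76/4),.071);print("tab side",ang(Ts-Cs),np.linalg.norm(Ts[:2]-Cs[:2]))
print("grip tri",tri((359,206.4),(302.5,273.75)))
for p in ((467,42),(475,380),(577,42),(583,380)): print("jig",onz("top",((p[0]-400)/5+350,p[1]/5+172),.024))
print("side base corner left back", onz("side",(265+(695-380)/4,260+200/4),.024))
# dial ellipse by bright mask
im=cv2.imread("pics/top0.png");g=im.min(2)
for n,p in (("scr",(319,215)),): print(n,onz("top",(318,182),0),onz("top",(319,243),0.01))
print("tray",[onz("top",p,.028) for p in((262,122),(331,110),(339,149),(269,159))])
st()
E
```

```text
hub tri (array([0.4914, 0.2141, 0.0775]), [np.float64(0.002130044651439843), np.float64(0.0021300446514399426)])
C top [0.4895 0.2146 0.076 ] C side [0.494  0.2154 0.076 ]
line [-0.0384 -0.0513  0.    ] -126.83478837981612 0.06408214103659533 [0.4558 0.1657 0.076 ]
side line [-0.0382 -0.0497  0.    ] -127.54607001097712
tab [ 0.0636  0.0305 -0.005 ] 25.650502285814035 0.07051901034048819
tab side 24.26887950301496 0.07481849975065798
grip tri (array([ 0.5045, -0.0957,  0.1585]), [np.float64(0.0015734652358857253), np.float64(0.001573465235885584)])
jig [ 0.5943 -0.1268  0.024 ]
jig [ 0.4078 -0.1254  0.024 ]
jig [ 0.5934 -0.1873  0.024 ]
jig [ 0.4071 -0.1838  0.024 ]
side base corner left back [ 0.5992 -0.1305  0.024 ]
scr [ 0.5962 -0.003   0.    ] [ 0.4239 -0.0018  0.01  ]
tray [array([0.7641, 0.1519, 0.028 ]), array([ 0.7955, -0.042 ,  0.028 ]), array([ 0.6831, -0.0615,  0.028 ]), array([0.6577, 0.1331, 0.028 ])]
t 0.1 tcp [0.2383 0.5228 0.2305] gap 0.0854 F [-0.4  0.8  0.7]
axes x,y,z rows
 [[-0.001 -0.001 -1.   ]
 [ 0.415  0.91  -0.002]
 [ 0.91  -0.415 -0.   ]]
```

The crops confirm it. The large dial's hub is at (238,217), its line points to about -127° and the tab sits at about +25°. The clamp is thrown open towards world +y. First I'll square the tool and close the fingers.

drive_tool:
  plan:
    - [[0,0,0,-4.9,0,0,0],[0,0,0,-4.9,0,0,0],[0,0,0,-4.9,0,0,0],[0,0,0,-4.9,0,0,0],[0,0,0,-4.9,0,0,0]]
  squeeze: 40

```text
clock: 0.52
tcp_pos: [0.2384, 0.5229, 0.2308]
orientation: [0.707, -0.002, 0.707, 0.001]
wrist_force: [-0.8, -0.3, -0.5]
finger_gap: 0.0255
```

drive_tool:
  plan:
    - [[0,-3.6,1.75,0,0,0,0],[0,-3.6,1.75,0,0,0,0],[0,-3.6,1.75,0,0,0,0],[0,-3.6,1.75,0,0,0,0],[0,-3.6,1.75,0,0,0,0]]

```text
clock: 0.93
tcp_pos: [0.326, 0.3415, 0.2308]
orientation: [0.707, -0.0, 0.707, 0.0]
wrist_force: [0.8, -0.2, 0.1]
finger_gap: 0.0002
```

drive_tool:
  plan:
    - [[0,-3.6,1.75,0,0,0,0],[0,-3.6,1.75,0,0,0,0],[0,-3.6,1.75,0,0,0,0],[0,-3.6,1.75,0,0,0,0],[0,-3.6,1.75,0,0,0,0]]

```text
clock: 1.35
tcp_pos: [0.4137, 0.1613, 0.2312]
orientation: [0.707, 0.0, 0.707, 0.0]
wrist_force: [1.0, 0.7, -0.2]
finger_gap: -0.0002
```

drive_tool:
  plan:
    - [[0,-3.6,1.75,0,0,0,0],[0,-3.6,1.75,0,0,0,0],[0,-3.6,1.75,0,0,0,0],[0,-3.6,1.75,0,0,0,0],[0,0,0,0,0,0,0]]

```text
clock: 1.77
tcp_pos: [0.4864, 0.0134, 0.2307]
orientation: [0.708, 0.002, 0.707, -0.003]
wrist_force: [-0.0, -0.2, -0.8]
finger_gap: 0.0
```

Run:
```python
from h import *
s,M=st();print(s["joint_pos"].round(3))
grab("side","s1",(200,180,200,180),4)
```

```text
t 1.77 tcp [0.4864 0.0134 0.2307] gap 0.0 F [-0.  -0.2 -0.8]
axes x,y,z rows
 [[ 0.002 -0.002 -1.   ]
 [ 0.007  1.    -0.002]
 [ 1.    -0.007  0.002]]
[-0.136  0.141 -0.177  1.251 -0.002 -0.129]
```

View pics/s1.png

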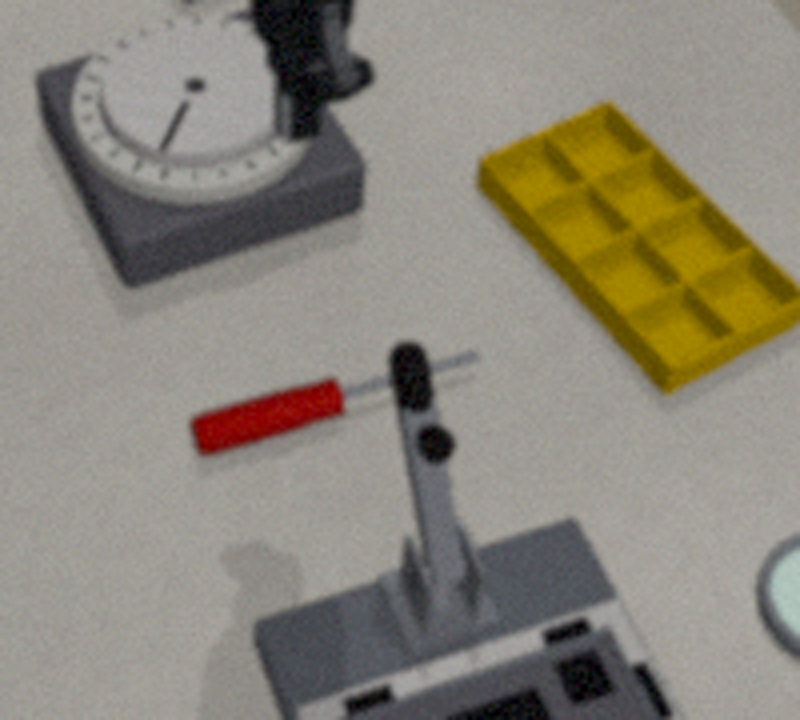

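The side view shows the clamp still open, with its grip at about (302,274) in full-frame pixels. The closed fingers are well clear of it, with nothing in the way. Next I line up in x, lower to grip height on its +y side and push towards -y.

drive_tool:
  plan:
    - [[0,-2.9,0.9,0,0,0,0],[0,-2.9,0.9,0,0,0,0],[2.8,0,0,0,0,0,0],[2.8,0,0,0,0,0,0],[2.8,0,0,0,0,0,0]]

```text
clock: 2.23
tcp_pos: [0.5013, -0.0382, 0.1465]
orientation: [0.707, 0.0, 0.707, 0.0]
wrist_force: [-0.1, 0.4, -0.6]
finger_gap: 0.0
```

drive_tool:
  plan:
    - [[0,-1,0,0,0,0,0],[0,-1,0,0,0,0,0],[0,-1,0,0,0,0,0],[0,-1,0,0,0,0,0],[0,-1,0,0,0,0,0]]

```text
clock: 2.65
tcp_pos: [0.5028, -0.0898, 0.1495]
orientation: [0.708, -0.0, 0.706, -0.0]
wrist_force: [-0.2, 3.1, 2.7]
finger_gap: 0.0003
```

drive_tool:
  plan:
    - [[0,-1,0,0,0,0,0],[0,-1,0,0,0,0,0],[0,-1,0,0,0,0,0],[0,0,0,0,0,0,0],[0,0,0,0,0,0,0]]

```text
clock: 3.07
tcp_pos: [0.5026, -0.1213, 0.1494]
orientation: [0.708, -0.0, 0.706, -0.002]
wrist_force: [-1.6, 0.9, 9.9]
finger_gap: -0.0004
```

Run:
```python
from h import *
s,M=st()
grab("side","s2",(230,220,170,150),4)
```

```text
t 3.07 tcp [ 0.5026 -0.1213  0.1494] gap -0.0004 F [-1.6  0.9  9.9]
axes x,y,z rows
 [[ 0.003 -0.003 -1.   ]
 [ 0.002  1.    -0.003]
 [ 1.    -0.002  0.003]]
```

View pics/s2.png

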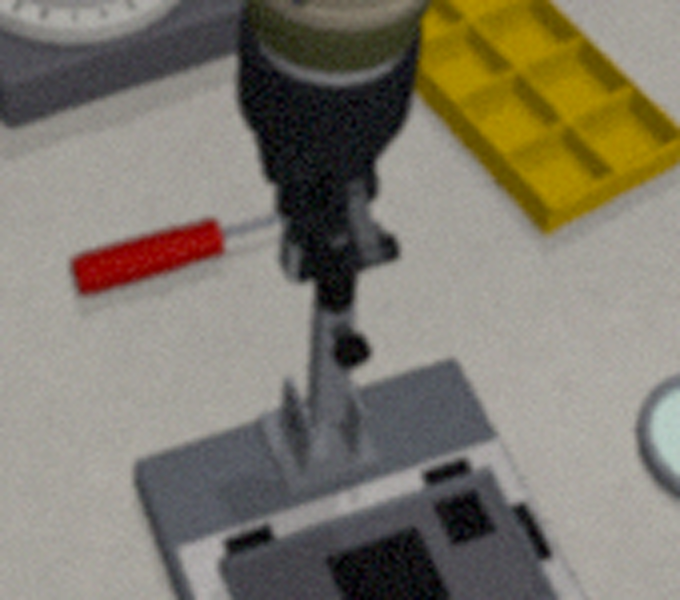

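The clamp is now being pushed towards upright, but there is 10 N upward on the wrist. The tip is probably rubbing high on the fingers, so I'll raise the tool a little and keep pushing.

drive_tool:
  plan:
    - [[-0.8,0.2,0,0,0,0,0],[-0.8,0,0,0,0,0,0],[-0.4,0,0,0,0,0,0],[0,-0.5,0,0,0,0,0],[0,-0.5,0,0,0,0,0]]

```text
clock: 3.53
tcp_pos: [0.5017, -0.1272, 0.1676]
orientation: [0.707, -0.0, 0.707, 0.0]
wrist_force: [-0.5, 1.1, -0.1]
finger_gap: -0.0004
```

drive_tool:
  plan:
    - [[0,-0.8,0,0,0,0,0],[0,-0.8,0,0,0,0,0],[0,-0.8,0,0,0,0,0],[0,-0.8,0,0,0,0,0],[0,0,0,0,0,0,0]]

```text
clock: 3.95
tcp_pos: [0.5015, -0.1607, 0.1669]
orientation: [0.707, 0.001, 0.707, -0.001]
wrist_force: [0.2, -0.6, -0.6]
finger_gap: 0.0003
```

Run:
```python
from h import *
s,M=st()
grab("side","s3",(230,220,170,150),4)
```

```text
t 3.95 tcp [ 0.5015 -0.1607  0.1669] gap 0.0003 F [ 0.2 -0.6 -0.6]
axes x,y,z rows
 [[-0.    -0.001 -1.   ]
 [ 0.002  1.    -0.001]
 [ 1.    -0.002 -0.   ]]
```

View pics/s3.png

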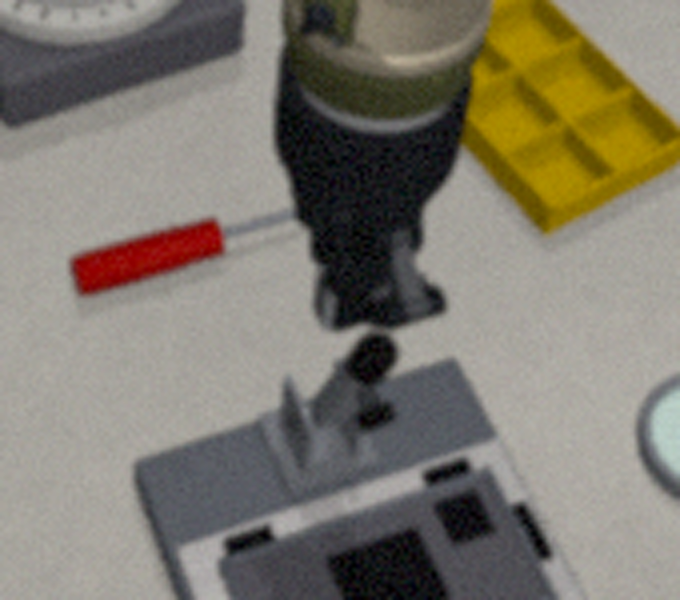

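The arm has gone over centre and is falling towards the frame. I'll retreat and let it settle.

drive_tool:
  plan:
    - [[-1.5,2,0,0,0,0,0],[-1.5,3,0,0,0,0,0],[0,4,0,0,0,0,0],[0,4,0,0,0,0,0],[0,4,0,0,0,0,0.6]]

```text
clock: 4.42
tcp_pos: [0.5014, 0.0126, 0.1977]
orientation: [0.707, 0.001, 0.707, -0.0]
wrist_force: [1.0, -0.5, 0.2]
finger_gap: 0.0107
```

drive_tool:
  plan:
    - [[0,4,0,0,0,0,0.6],[0,4,0,0,0,0,0.6],[0,4,0,0,0,0,0.6],[0,4,0,0,0,0,0.6],[0,4,0,0,0,0,0.6]]

```text
clock: 4.83
tcp_pos: [0.501, 0.2133, 0.1974]
orientation: [0.707, 0.0, 0.707, 0.0]
wrist_force: [1.1, 0.4, 0.3]
finger_gap: 0.0513
```

Run:
```python
from h import *
s,M=st();print(s["joint_pos"].round(3))
grab("side","s4",(230,220,170,150),4)
grab("top","t4",(340,160,110,100),6)
```

```text
t 4.83 tcp [0.501  0.2133 0.1974] gap 0.0513 F [1.1 0.4 0.3]
axes x,y,z rows
 [[ 0.  0. -1.]
 [-0.  1.  0.]
 [ 1.  0.  0.]]
[ 0.255  0.266 -0.102  1.203  0.     0.255]
```

View pics/s4.png

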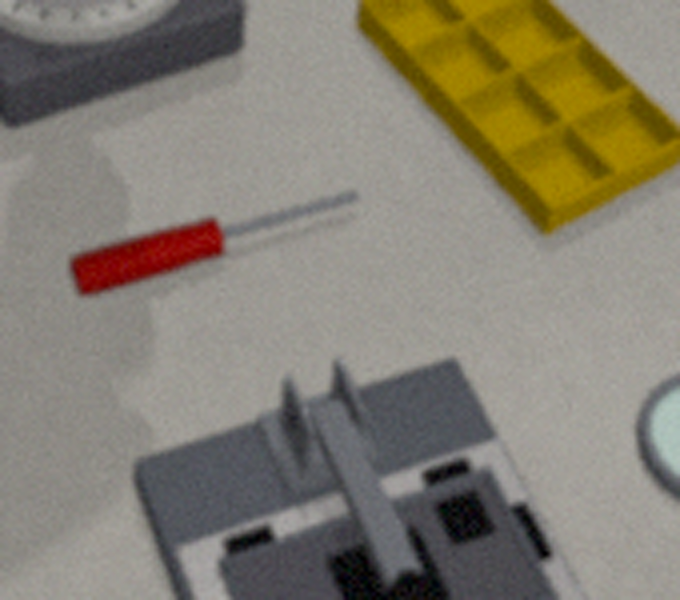

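View pics/t4.png

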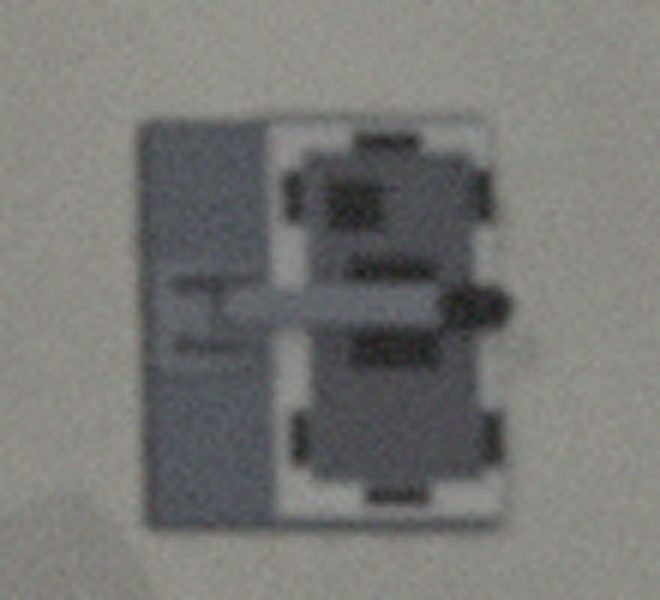

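Both views show the clamp lying level across the frame, grip at about (420,211) in the top view. The frame is still in its nest. 

For the dial I'll straddle its axis with the fingers opened to about 68 mm, so each tip is about 40 mm from the axis. Then I press lightly and turn the wrist.

drive_tool:
  plan:
    - [[2.5,0.1,-0.9,0,0,0,0.8],[2.5,0,0,0,0,0,0.8],[2.5,0,0,0,0,0,0.8],[2,0,0,0,0,0,0.8],[0,0,0,0,0,0,0.8]]

```text
clock: 5.35
tcp_pos: [0.4893, 0.2107, 0.0982]
orientation: [0.704, -0.001, 0.71, -0.001]
wrist_force: [-1.4, -0.5, -0.0]
finger_gap: 0.0684
```

drive_tool:
  plan:
    - [[0.3,0,0,0,0,0,0.8],[0.3,0,0,0,0,0,0.8],[0.3,0,0,0,0,0,0.8],[0.3,0,0,0,0,0,0.8],[0,0,0,0,0,0,0.8]]

```text
clock: 5.77
tcp_pos: [0.4929, 0.2122, 0.0907]
orientation: [0.707, 0.0, 0.707, -0.0]
wrist_force: [-0.2, 0.3, -0.0]
finger_gap: 0.0684
```

Run:
```python
from h import *
s,M=st();print(s["joint_pos"].round(3))
grab("side","s5",(170,130,160,130),5)
```

```text
t 5.77 tcp [0.4929 0.2122 0.0907] gap 0.0684 F [-0.2  0.3 -0. ]
axes x,y,z rows
 [[ 0.001  0.    -1.   ]
 [ 0.     1.     0.   ]
 [ 1.    -0.     0.001]]
[ 0.257  0.324 -0.298  0.948  0.     0.257]
```

View pics/s5.png

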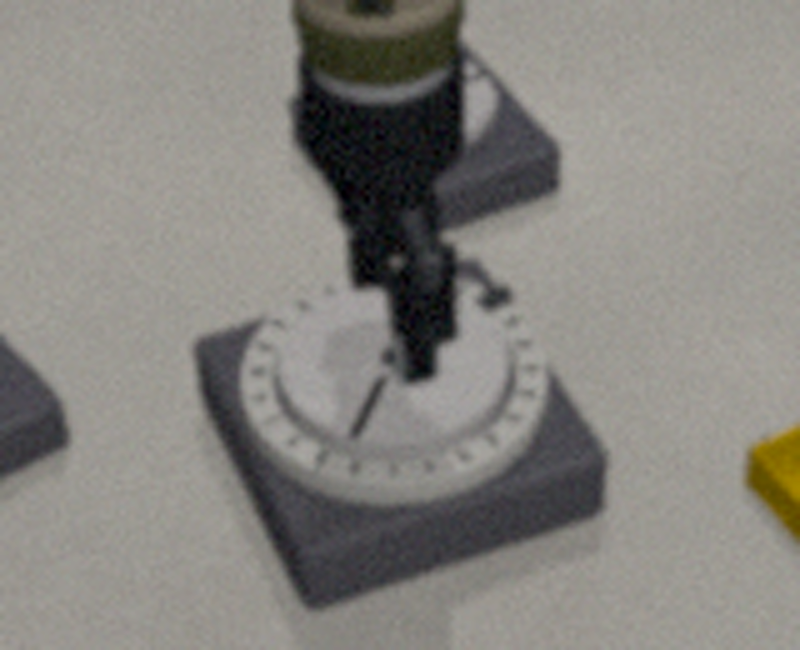

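The fingers hover over the dial face, on either side of the hub at about (248,201). I'll keep coming down gently.

drive_tool:
  plan:
    - [[0.4,0.2,0,0,0,0,0.8],[0.4,0,-0.1,0,0,0,0.8],[0.3,0,0,0,0,0,0.8],[0.2,0,0,0,0,0,0.8],[0,0,0,0,0,0,0.8]]

```text
clock: 6.23
tcp_pos: [0.491, 0.2141, 0.0766]
orientation: [0.707, -0.0, 0.708, -0.0]
wrist_force: [0.1, 0.3, -0.5]
finger_gap: 0.0682
```

drive_tool:
  plan:
    - [[0.2,0,0,0,0,0,0.8],[0.2,0,0,0,0,0,0.8],[0,0,0,0,0,0,0.8],[0,0,0,0,0,0,0.8],[0,0,0,0,0,0,0.8]]

```text
clock: 6.65
tcp_pos: [0.4916, 0.2142, 0.0734]
orientation: [0.707, 0.0, 0.707, -0.0]
wrist_force: [1.0, -0.7, 0.6]
finger_gap: 0.068
```

drive_tool:
  plan:
    - [[0.2,0,0,0,0,0,0.8],[0.2,0,0,0,0,0,0.8],[0,0,0,0,0,0,0.8],[0,0,0,0,0,0,0.8],[0,0,0,0,0,0,0.8]]

```text
clock: 7.07
tcp_pos: [0.4915, 0.2142, 0.0693]
orientation: [0.707, 0.0, 0.707, -0.0]
wrist_force: [0.5, -0.9, -0.1]
finger_gap: 0.0683
```

Run:
```python
from h import *
s,M=st()
```

```text
t 7.07 tcp [0.4915 0.2142 0.0693] gap 0.0683 F [ 0.5 -0.9 -0.1]
axes x,y,z rows
 [[-0.  0. -1.]
 [ 0.  1.  0.]
 [ 1. -0. -0.]]
```

drive_tool:
  plan:
    - [[0.2,0,0,0,0,0,0.8],[0,0,0,0,0,0,0.8],[0.1,0,0,0,0,0,0.8],[0,0,0,0,0,0,0.8],[0,0,0,0,0,0,0.8]]

```text
clock: 7.48
tcp_pos: [0.4918, 0.2143, 0.0671]
orientation: [0.707, 0.0, 0.707, 0.0]
wrist_force: [-1.8, -0.7, 6.3]
finger_gap: 0.0683
```

drive_tool:
  plan:
    - [[0.15,0,0,0,0,0,0.8],[0.1,0,0,0,0,0,0.8],[0,0,0,0,0,0,0.8],[0,0,0,0,0,0,0.8],[0,0,0,0,0,0,0.8]]

```text
clock: 7.9
tcp_pos: [0.4918, 0.2143, 0.0652]
orientation: [0.708, 0.0, 0.707, 0.0]
wrist_force: [-2.7, -0.5, 11.0]
finger_gap: 0.0687
```

drive_tool:
  plan:
    - [[0,0,0,-5,0,0,0.8],[0,0,0,-5,0,0,0.8],[0,0,0,-5,0,0,0.8],[0,0,0,-5,0,0,0.8],[0,0,0,0,0,0,0.8]]

```text
clock: 8.32
tcp_pos: [0.4923, 0.2138, 0.0653]
orientation: [0.697, -0.124, 0.695, 0.124]
wrist_force: [-1.2, -2.9, 10.5]
finger_gap: 0.0683
```

Run:
```python
from h import *
s,M=st();print(s["ft_torque"])
grab("side","s6",(170,130,160,130),5)
```

```text
t 8.32 tcp [0.4923 0.2138 0.0653] gap 0.0683 F [-1.2 -2.9 10.5]
axes x,y,z rows
 [[ 0.002 -0.001 -1.   ]
 [-0.345  0.939 -0.001]
 [ 0.939  0.345  0.002]]
[-0.55602951  0.45362311  0.06906677]
```

View pics/s6.png

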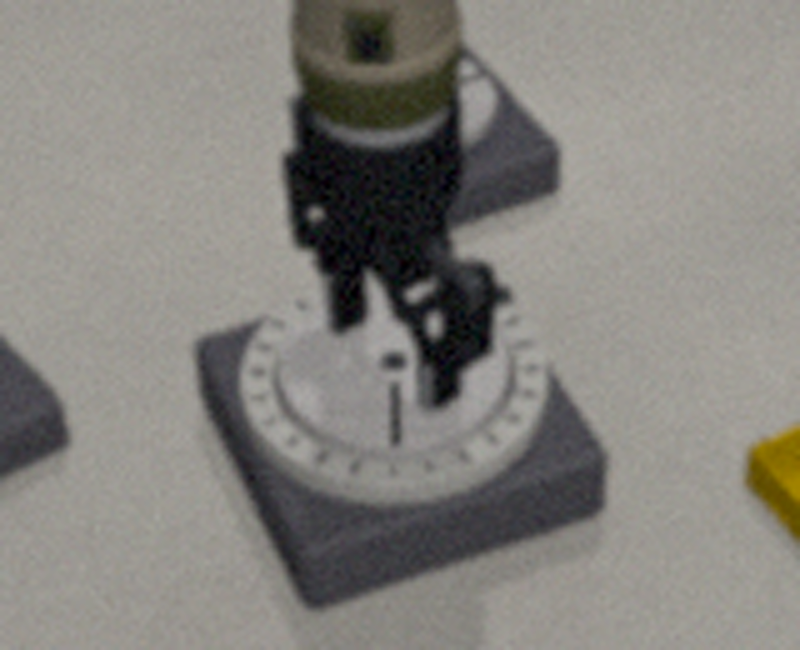

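The dial turned with the fingers, and the line end is now at about (248,219). I'll turn a further 115°.

drive_tool:
  plan:
    - [[0,0,0,-5,0,0,0.8],[0,0,0,-5,0,0,0.8],[0,0,0,-5,0,0,0.8],[0,0,0,-5,0,0,0.8],[0,0,0,-5,0,0,0.8]]

```text
clock: 8.78
tcp_pos: [0.4931, 0.2135, 0.0655]
orientation: [0.654, -0.273, 0.652, 0.271]
wrist_force: [-0.1, -4.3, 10.5]
finger_gap: 0.0685
```

drive_tool:
  plan:
    - [[0,0,0,-5,0,0,0.8],[0,0,0,-5,0,0,0.8],[0,0,0,-5,0,0,0.8],[0,0,0,-5,0,0,0.8],[0,0,0,-5,0,0,0.8]]

```text
clock: 9.2
tcp_pos: [0.4939, 0.2136, 0.0657]
orientation: [0.58, -0.408, 0.577, 0.405]
wrist_force: [1.5, -3.6, 10.5]
finger_gap: 0.0685
```

drive_tool:
  plan:
    - [[0,0,0,-5,0,0,0.8],[0,0,0,-5,0,0,0.8],[0,0,0,-5,0,0,0.8],[0,0,0,-5,0,0,0.8],[0,0,0,-5,0,0,0.8]]

```text
clock: 9.62
tcp_pos: [0.4947, 0.214, 0.0659]
orientation: [-0.478, 0.524, -0.475, -0.52]
wrist_force: [2.8, -2.6, 9.0]
finger_gap: 0.0685
```

drive_tool:
  plan:
    - [[0,0,0,-5,0,0,0.8],[0,0,0,-5,0,0,0.8],[0,0,0,-5,0,0,0.8],[0,0,0,-5,0,0,0.8],[0,0,0,-5,0,0,0.8]]

```text
clock: 10.03
tcp_pos: [0.4951, 0.2146, 0.0661]
orientation: [-0.354, 0.615, -0.351, -0.611]
wrist_force: [3.1, -0.4, 8.6]
finger_gap: 0.0681
```

drive_tool:
  plan:
    - [[0,0,0,-5,0,0,0.8],[0,0,0,-5,0,0,0.8],[0,0,0,-5,0,0,0.8],[0,0,0,0,0,0,0.8],[0,0,0,0,0,0,0.8]]

```text
clock: 10.45
tcp_pos: [0.4953, 0.2151, 0.0662]
orientation: [-0.272, 0.656, -0.269, -0.651]
wrist_force: [3.3, 0.5, 8.5]
finger_gap: 0.0683
```

Run:
```python
from h import *
s,M=st();print(s["joint_pos"].round(3))
grab("side","s7",(170,130,160,130),5)
```

```text
t 10.45 tcp [0.4953 0.2151 0.0662] gap 0.0683 F [3.3 0.5 8.5]
axes x,y,z rows
 [[ 0.008  0.002 -1.   ]
 [-0.707 -0.707 -0.007]
 [-0.707  0.707 -0.004]]
[ 0.261  0.348 -0.331  0.884 -0.    -2.095]
```

View pics/s7.png

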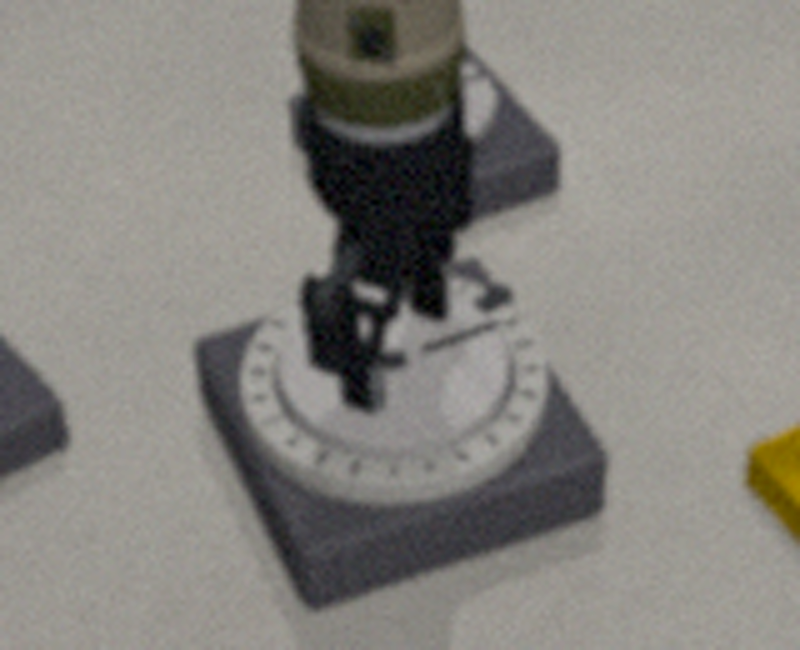

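Run:
```python
from h import *
f=lambda p,z: onz("side",(170+p[0]/5,130+p[1]/5),z)
def ang(v): return np.degrees(np.arctan2(v[1],v[0]))
z=.0735
a=f((427,350),z);b=f((497,324),z);Cs=np.array([.494,.2154,z])
t=f((495,296),.071)
print("line dir",ang(b-a),"rel C",ang(b-Cs),"tab",ang(t-Cs),np.linalg.norm((b-Cs)),np.linalg.norm((t-Cs)[:2]))
```

```text
line dir 8.62538275764651 rel C 6.859346960672525 tab 24.566506010924634 0.05972972691206889 0.07331594093024661
```

The line is at about 8° and the tab at about 25°. I'll turn 16° more, then lift and measure.

drive_tool:
  plan:
    - [[0,0,0,-4,0,0,0.8],[0,0,0,-4,0,0,0.8],[0,0,0,-4,0,0,0.8],[0,0,0,-4,0,0,0.8],[0,0,0,0,0,0,0.8]]

```text
clock: 10.92
tcp_pos: [0.4953, 0.2156, 0.0663]
orientation: [-0.178, 0.687, -0.174, -0.682]
wrist_force: [3.3, 2.5, 9.2]
finger_gap: 0.0684
```

drive_tool:
  plan:
    - [[-0.5,0,0,0,0,0,0.8],[-3,0,0,0,0,0,0.8],[-4,0,0,0,0,0,0.8],[-4,0,0,0,0,0,0.8],[-4,0,0,0,0,0,0.8]]

```text
clock: 11.33
tcp_pos: [0.4906, 0.2139, 0.22]
orientation: [0.177, -0.684, 0.177, 0.685]
wrist_force: [1.3, 0.4, -0.7]
finger_gap: 0.0685
```

Run:
```python
from h import *
s,M=st()
grab("side","s8",(200,165,100,75),8)
grab("top","t8",(195,172,90,85),7)
```

```text
t 11.33 tcp [0.4906 0.2139 0.22  ] gap 0.0685 F [ 1.3  0.4 -0.7]
axes x,y,z rows
 [[-0.002 -0.    -1.   ]
 [-0.485 -0.874  0.001]
 [-0.874  0.485  0.001]]
```

View pics/s8.png

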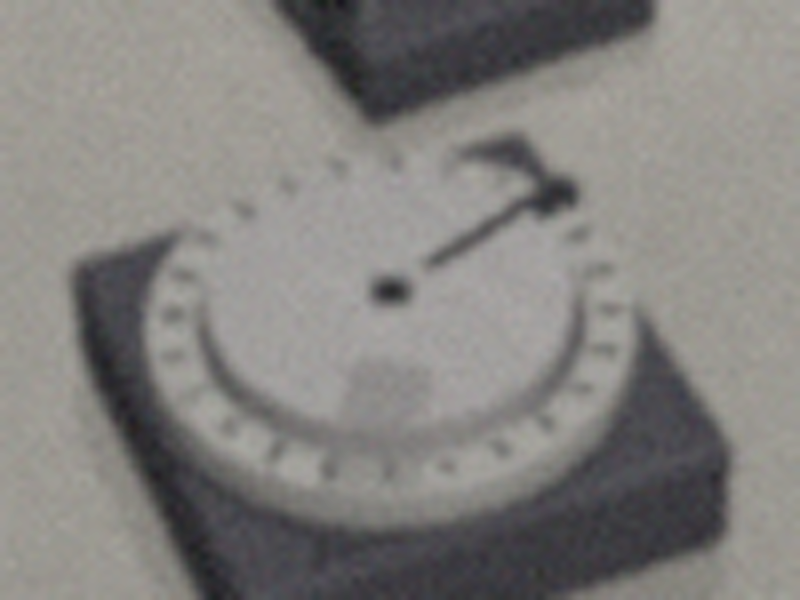

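View pics/t8.png

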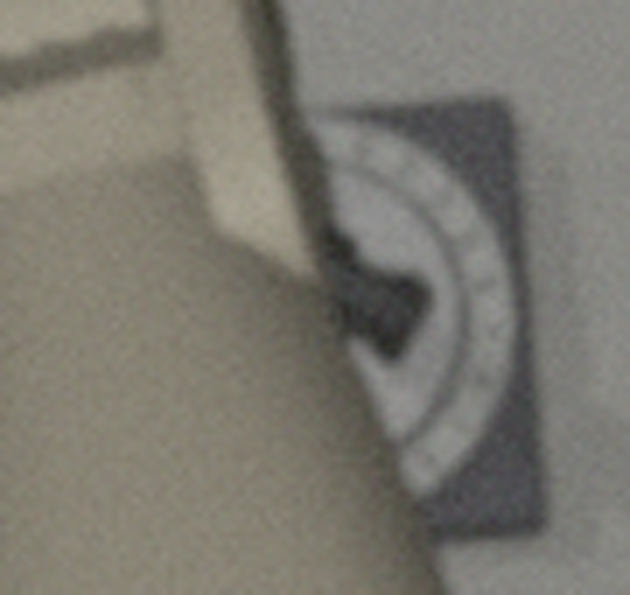

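The line is at the tab in the side view, but the arm blocks the top view. I'll move it aside for an accurate check.

drive_tool:
  plan:
    - [[0,3.5,-1.9,0,0,0,0.8],[0,3.5,-1.9,0,0,0,0.8],[0,3.5,-1.9,0,0,0,0.8],[0,3.5,-1.9,0,0,0,0.8],[0,3.5,-1.9,0,0,0,0.8]]

```text
clock: 11.85
tcp_pos: [0.4889, 0.0136, 0.2184]
orientation: [0.177, -0.684, 0.177, 0.685]
wrist_force: [1.2, 0.3, 0.1]
finger_gap: 0.0686
```

drive_tool:
  plan:
    - [[0,3.5,-1.9,0,0,0,0.8],[0,3.5,-1.9,0,0,0,0.8],[0,0,0,0,0,0,0.8],[0,0,0,0,0,0,0.8],[0,0,0,0,0,0,0.8]]

```text
clock: 12.27
tcp_pos: [0.4885, -0.0645, 0.2183]
orientation: [0.178, -0.684, 0.177, 0.685]
wrist_force: [0.9, 0.8, -0.0]
finger_gap: 0.0686
```

Run:
```python
from h import *
s,M=st()
import numpy as np
fs=[];ss=[]
for i in range(6): fs.append(env.read_camera("top").astype(float));ss.append(env.read_camera("side").astype(float))
t=np.mean(fs,0).clip(0,255).astype(np.uint8)[:,:,::-1];s=np.mean(ss,0).clip(0,255).astype(np.uint8)[:,:,::-1]
cv2.imwrite("pics/t9_full.png",t);cv2.imwrite("pics/s9_full.png",s)
c=lambda i,x,y,w,h,k:cv2.convertScaleAbs(cv2.resize(i[y:y+h,x:x+w],None,fx=k,fy=k,interpolation=cv2.INTER_CUBIC),alpha=1.3)
cv2.imwrite("pics/t9.png",c(t,200,178,76,72,8));cv2.imwrite("pics/s9.png",c(s,215,175,72,60,10))
```

```text
t 12.27 tcp [ 0.4885 -0.0645  0.2183] gap 0.0686 F [ 0.9  0.8 -0. ]
axes x,y,z rows
 [[-0.001  0.001 -1.   ]
 [-0.486 -0.874 -0.   ]
 [-0.874  0.486  0.001]]
```

View pics/t9.png

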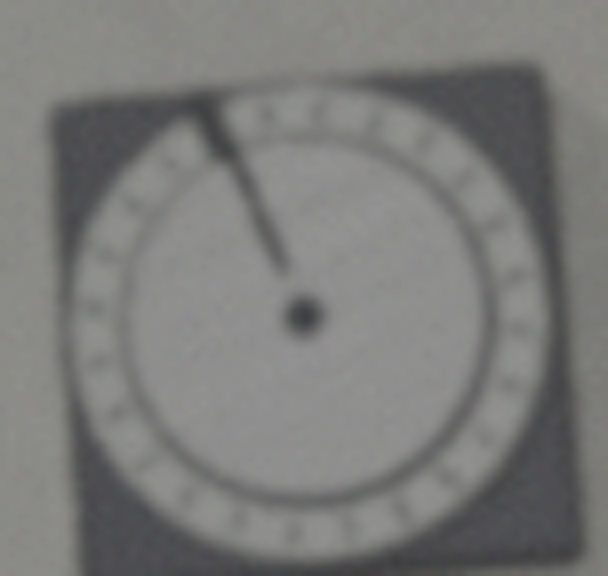

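View pics/s9.png

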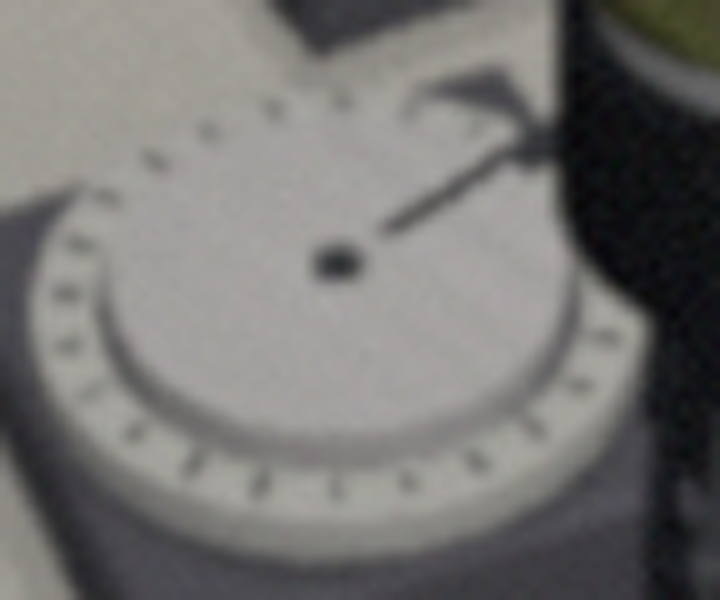

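```bash
cat > ang.py <<'E'
from h import *
from scipy.ndimage import map_coordinates
def meas(n,f,C,zs=(.076,.071),lim=(0,50)):
    g=cv2.imread(f).astype(float).mean(2)
    A=np.arange(lim[0],lim[1],.25)
    out=[]
    for z,rs,dark in ((zs[0],np.arange(.022,.056,.002),10),(zs[1],np.arange(.066,.082,.002),10)):
        Z=[]
        for r in rs:
            P=np.array([proj(n,[C[0]+r*np.cos(a),C[1]+r*np.sin(a),z]) for a in np.radians(A)])
            v=map_coordinates(g,[P[:,1],P[:,0]],order=1)
            w=np.clip(np.median(v)-12-v,0,None); 
            k=np.argmax(w); m=abs(A-A[k])<8
            Z.append((w[m]*A[m]).sum()/max(w[m].sum(),1e-9))
        out.append(np.array(Z))
    print(n,"line",out[0].round(1),"\n  tab",out[1].round(1));return out
def hub(n,f,px):
    g=cv2.imread(f).astype(float).mean(2);x,y=map(int,px);s=g[y-6:y+7,x-6:x+7];w=np.clip(np.median(s)-25-s,0,None)
    yy,xx=np.mgrid[y-6:y+7,x-6:x+7];return (w*xx).sum()/w.sum(),(w*yy).sum()/w.sum()
E
python3 - <<'E'
from ang import *
for n,f,px in(("top","pics/t9_full.png",(238,218)),("side","pics/s9_full.png",(249,201))):
    h=hub(n,f,px);C=onz(n,h,.076);print(n,h,C)
    l,t=meas(n,f,C)
    print("fit diff line-tab median",np.median(l)-np.median(t))
E
```

```text
top (np.float64(237.49489216799088), np.float64(217.0113507377979)) [0.4905521 0.2159451 0.076    ]Traceback (most recent call last):
  File "<stdin>", line 4, in <module>
  File "ang.py", line 10, in meas
    P=np.array([proj(n,[C[0]+r*np.cos(a),C[1]+r*np.sin(a),z]) for a in np.radians(A)])
                ~~~~^^^^^^^^^^^^^^^^^^^^^^^^^^^^^^^^^^^^^^^^^
  File "h.py", line 16, in proj
    m=env.camera_model(n);c=m["camera_from_world"]@np.append(X,1);u=m["camera_matrix"]@c[:3];return u[:2]/u[2]
ValueError: time passes only in moves, steps and waits
```

```bash
sed -i 's/^def ray/import functools\n@functools.cache\ndef cm(n): return env.camera_model(n)\ndef ray/; s/=env.camera_model(n)/=cm(n)/' h.py
cat > m.py <<'E'
from ang import *
import sys
for n,f,px in(("top",sys.argv[1],(238,218)),("side",sys.argv[2],(249,201))):
    h=hub(n,f,px);C=onz(n,h,.076);print(n,h,C)
    l,t=meas(n,f,C)
    print("fit diff line-tab median",np.median(l)-np.median(t))
E
python3 m.py pics/t9_full.png pics/s9_full.png
```

```text
top (np.float64(237.49489216799088), np.float64(217.0113507377979)) [0.4905521 0.2159451 0.076    ]
top line [23.4 23.3 23.1 23.5 23.6 23.6 23.7 23.7 23.7 23.6 23.3 23.3 23.3 23.2
 23.3 23.5 23.6] 
  tab [25.7 25.8 25.8 25.8 25.8 25.7 25.8 26.2]
fit diff line-tab median -2.3125509582370682
side (np.float64(249.087656529517), np.float64(200.40190816935004)) [0.49574119 0.21793932 0.076     ]
side line [24.9 24.  23.5 24.  23.6 23.8 23.6 22.9 23.2 23.9 24.  24.  23.7 23.5
 23.9 24.1 24. ] 
  tab [ 4.8  5.5  6.5  6.1  3.9 13.3 17.1  0. ]
fit diff line-tab median 18.07477671151635
```

```bash
python3 m.py pics/t9_full.png pics/s8_full.png | tail -6
```

```text
fit diff line-tab median -2.3125509582370682
side (np.float64(249.17485641352903), np.float64(200.40778557753669)) [0.49594635 0.21784258 0.076     ]
side line [26.3 24.4 23.6 24.5 24.  24.3 24.1 23.4 23.7 24.1 24.4 24.5 23.9 23.6
 24.  24.2 24.2] 
  tab [24.2 24.5 24.8 24.8 24.4 24.4 42.1 42.5]
fit diff line-tab median -0.48502246499771573
```

In the top view the line reads 23.5° and the tab 25.8°. In the side view the tab's near wall shows and biases it low by about 1°, so both agree on roughly 2° short. I'll go back and turn about 2.2° more.

drive_tool:
  plan:
    - [[0,-3.5,1.9,0,0,0,0.8],[0,-3.5,1.9,0,0,0,0.8],[0,-3.5,1.9,0,0,0,0.8],[0,-3.5,1.9,0,0,0,0.8],[0,-3.5,1.9,0,0,0,0.8]]

```text
clock: 13.28
tcp_pos: [0.4906, 0.1361, 0.219]
orientation: [-0.177, 0.685, -0.177, -0.684]
wrist_force: [1.0, -0.4, 0.3]
finger_gap: 0.0682
```

drive_tool:
  plan:
    - [[0,-3.5,1.9,0,0,0,0.8],[0,-3.6,2.1,0,0,0,0.8],[4,0,0,0,0,0,0.8],[4,0,0,0,0,0,0.8],[0,0,0,0,0,0,0.8]]

```text
clock: 13.7
tcp_pos: [0.4846, 0.2157, 0.1316]
orientation: [0.174, -0.681, 0.179, 0.689]
wrist_force: [-2.2, -0.5, -0.6]
finger_gap: 0.0687
```

drive_tool:
  plan:
    - [[3,0,0,0,0,0,0.8],[2,0,0,0,0,0,0.8],[1,0,0,0,0,0,0.8],[0,0,0,0,0,0,0.8],[0,0,0,0,0,0,0.8]]

```text
clock: 14.12
tcp_pos: [0.4909, 0.2158, 0.0799]
orientation: [-0.177, 0.685, -0.177, -0.684]
wrist_force: [1.3, 0.1, 0.6]
finger_gap: 0.0679
```

drive_tool:
  plan:
    - [[0.4,0,0,0,0,0,0.8],[0.4,0,0,0,0,0,0.8],[0.2,0,0,0,0,0,0.8],[0,0,0,0,0,0,0.8],[0,0,0,0,0,0,0.8]]

```text
clock: 14.53
tcp_pos: [0.4903, 0.216, 0.069]
orientation: [-0.177, 0.685, -0.177, -0.684]
wrist_force: [0.6, 1.0, -0.1]
finger_gap: 0.0684
```

drive_tool:
  plan:
    - [[0.2,0,0,0,0,0,0.8],[0.2,0,0,0,0,0,0.8],[0.1,0,0,0,0,0,0.8],[0,0,0,0,0,0,0.8],[0,0,0,0,0,0,0.8]]

```text
clock: 14.95
tcp_pos: [0.4905, 0.2161, 0.0652]
orientation: [-0.177, 0.685, -0.177, -0.684]
wrist_force: [-3.1, -1.3, 11.4]
finger_gap: 0.0682
```

Run:
```python
from h import *
s,M=st()
```

```text
t 14.95 tcp [0.4905 0.2161 0.0652] gap 0.0682 F [-3.1 -1.3 11.4]
axes x,y,z rows
 [[ 0.001  0.    -1.   ]
 [-0.485 -0.875 -0.001]
 [-0.875  0.485 -0.001]]
```

drive_tool:
  plan:
    - [[0,0,0,-0.8,0,0,0.8],[0,0,0,-0.8,0,0,0.8],[0,0,0,-0.8,0,0,0.8],[0,0,0,0,0,0,0.8],[0,0,0,0,0,0,0.8]]

```text
clock: 15.37
tcp_pos: [0.4906, 0.216, 0.0653]
orientation: [-0.163, 0.689, -0.163, -0.688]
wrist_force: [-2.8, -2.6, 10.9]
finger_gap: 0.0686
```

drive_tool:
  plan:
    - [[-0.5,0,0,0,0,0,0.8],[-3,0,0,0,0,0,0.8],[-4,0,0,0,0,0,0.8],[-4,0,0,0,0,0,0.8],[-4,0,0,0,0,0,0.8]]

```text
clock: 15.78
tcp_pos: [0.4897, 0.2159, 0.2203]
orientation: [0.163, -0.688, 0.163, 0.688]
wrist_force: [1.3, 1.3, -1.4]
finger_gap: 0.0685
```

drive_tool:
  plan:
    - [[0,3.5,-1.9,0,0,0,0.8],[0,3.5,-1.9,0,0,0,0.8],[0,3.5,-1.9,0,0,0,0.8],[0,3.5,-1.9,0,0,0,0.8],[0,0,0,0,0,0,0.8]]

```text
clock: 16.2
tcp_pos: [0.496, 0.0511, 0.2189]
orientation: [-0.164, 0.688, -0.166, -0.687]
wrist_force: [0.8, 0.5, -0.9]
finger_gap: 0.0684
```

```bash
cat > shot.py <<'E'
from h import *
import sys
k=sys.argv[1]
s,M=st()
fs=[];ss=[]
for i in range(6): fs.append(env.read_camera("top").astype(float));ss.append(env.read_camera("side").astype(float))
t=np.mean(fs,0).clip(0,255).astype(np.uint8)[:,:,::-1];s=np.mean(ss,0).clip(0,255).astype(np.uint8)[:,:,::-1]
cv2.imwrite(f"pics/t{k}_full.png",t);cv2.imwrite(f"pics/s{k}_full.png",s)
c=lambda i,x,y,w,h,k:cv2.convertScaleAbs(cv2.resize(i[y:y+h,x:x+w],None,fx=k,fy=k,interpolation=cv2.INTER_CUBIC),alpha=1.3)
cv2.imwrite(f"pics/t{k}.png",c(t,200,178,76,72,8));cv2.imwrite(f"pics/s{k}.png",c(s,215,175,72,60,10))
E
python3 shot.py 10; python3 m.py pics/t10_full.png pics/s10_full.png
```

```text
t 16.2 tcp [0.496  0.0511 0.2189] gap 0.0684 F [ 0.8  0.5 -0.9]
axes x,y,z rows
 [[ 0.001 -0.002 -1.   ]
 [-0.454 -0.891  0.002]
 [-0.891  0.454 -0.002]]
top (np.float64(237.48886414253897), np.float64(217.0011135857461)) [0.49057965 0.21596111 0.076     ]
top line [25.7 25.7 25.8 25.8 25.9 25.9 25.9 25.9 25.9 25.9 25.9 25.8 25.9 26.
 26.  25.9 25.9] 
  tab [25.8 25.8 25.8 25.8 25.7 25.7 25.7 26. ]
fit diff line-tab median 0.10835780921420479
side (np.float64(249.28313953488373), np.float64(200.2267441860465)) [0.49641863 0.2183875  0.076     ]
side line [26.2 25.9 27.7 26.9 27.3  2.7  3.3  3.6  3.7  3.8 12.7  0.   0.   0.
  0.   0.   0. ] 
  tab [ 0.   5.4 12.3 14.  16.4 18.9 20.8 22.3]
fit diff line-tab median -11.561083350186626
```

View pics/s10.png

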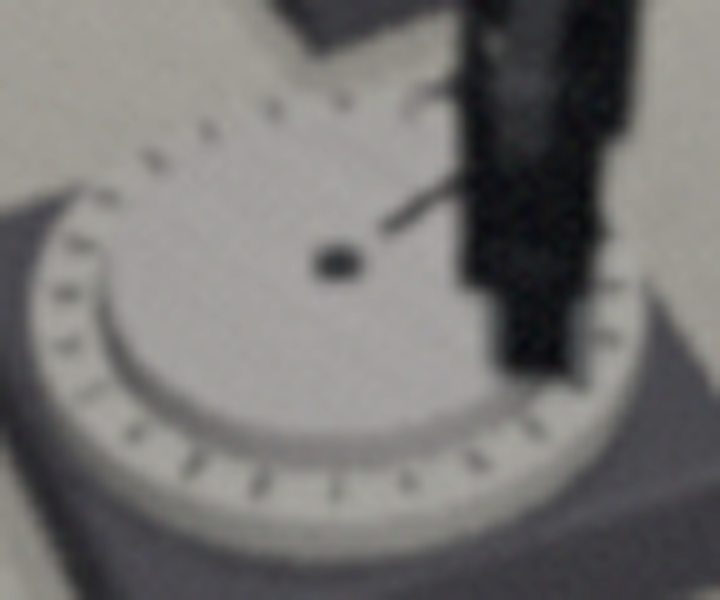

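View pics/t10.png

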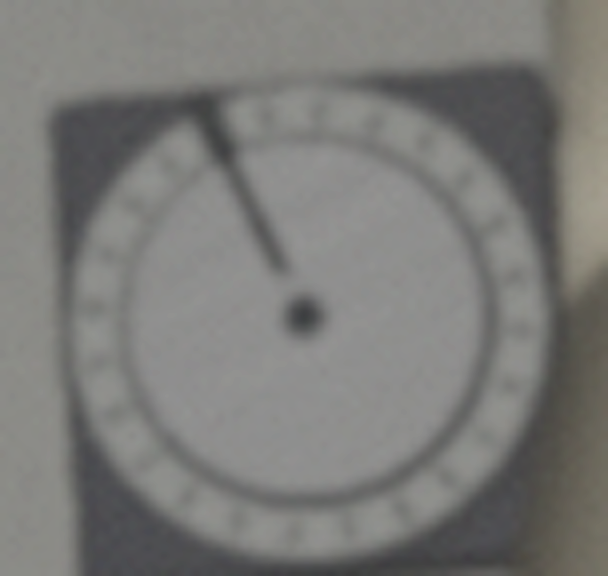

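The top view shows the line in the middle of the tab, 0.1° off. I'll move the arm clear for an unobstructed side view and a last look at the clamp.

drive_tool:
  plan:
    - [[-1.5,1.2,2.4,0,0,0,0.8],[-1.5,1.2,2.4,0,0,0,0.8],[-1.5,1.2,2.4,0,0,0,0.8],[0,1.2,2.4,0,0,0,0.8],[0,0,0,0,0,0,0.8]]

```text
clock: 17.22
tcp_pos: [0.3842, 0.0574, 0.2648]
orientation: [0.162, -0.688, 0.162, 0.688]
wrist_force: [-0.5, 0.6, -0.6]
finger_gap: 0.0678
```

```bash
python3 shot.py 11; python3 m.py pics/t11_full.png pics/s11_full.png; python3 -c "
import cv2
s=cv2.imread('pics/s11_full.png');cv2.imwrite('pics/s11b.png',cv2.convertScaleAbs(cv2.resize(s[150:420,180:480],None,fx=2.2,fy=2.2,interpolation=cv2.INTER_CUBIC),alpha=1.3))"
```

```text
t 17.22 tcp [0.3842 0.0574 0.2648] gap 0.0678 F [-0.5  0.6 -0.6]
axes x,y,z rows
 [[-0.001  0.    -1.   ]
 [-0.447 -0.894  0.   ]
 [-0.894  0.447  0.001]]
top (np.float64(237.4893867924528), np.float64(217.01768867924523)) [0.49053536 0.21595972 0.076     ]
top line [25.5 25.6 25.8 25.5 25.8 25.7 25.9 26.  25.9 25.9 25.9 25.9 25.9 26.
 25.8 26.  26. ] 
  tab [25.8 25.9 25.8 25.7 25.8 25.8 25.8 25.8]
fit diff line-tab median 0.04835458008474802
side (np.float64(249.2929936305733), np.float64(200.20903300521138)) [0.49646306 0.21844148 0.076     ]
side line [26.1 25.8 27.5 26.6 26.9 26.2 25.4 26.1 26.4 26.5 26.3 25.6 25.6 26.
 26.  25.9 24.9] 
  tab [24.  24.2 24.6 24.7 24.2 24.3 42.1 42.5]
fit diff line-tab median 1.6686050789957605
```

View pics/s11b.png

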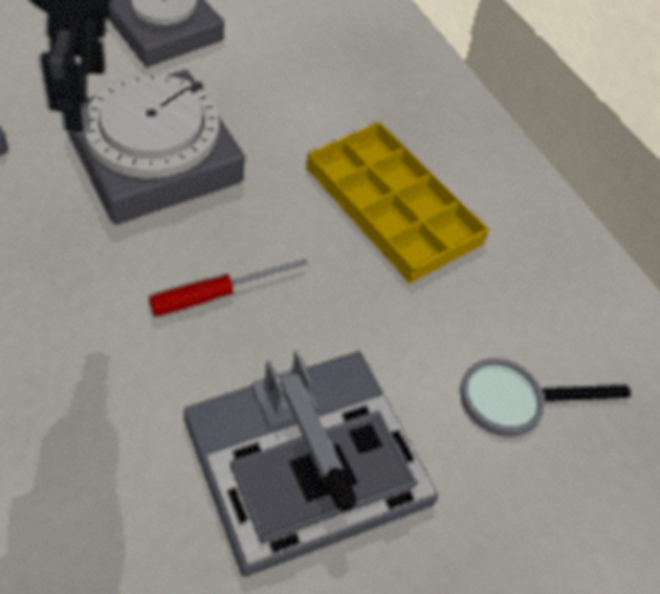

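View pics/t11_full.png

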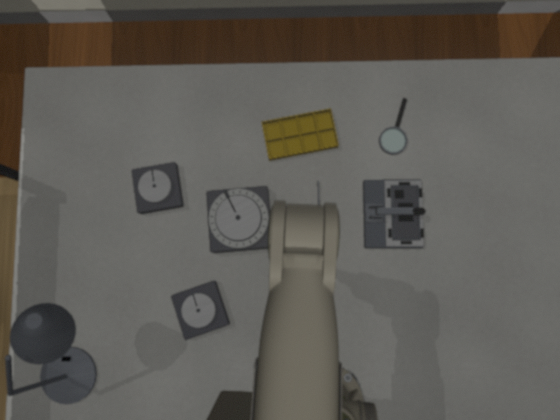

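The views agree. The top view puts the line 0.05° from the tab. The side view reads +1.7°, and the tab's visible near wall accounts for about 1.3° of that. The clamp lies level with its grip at about (336,373) in the side view, the frame is in its nest and the bystanders haven't moved. Handing in.

```bash
python3 -c "
from workcell import env
print(env.hand_in())"
```

```text
the job is handed in; nothing more can be done
None
```

The clamp is closed on the frame and the dial's line points at the middle of the tab; I handed the job in at about 18 s, but it reported no verdict.

- **Clamp:** I pushed the arm over centre with the closed fingers, and it fell level onto the frame. The last pictures show it still closed, with the frame in its nest.
- **Dial:** I used the large one with the scale ring, pressing at about 10 N with the open fingers on either side of its axis and turning the wrist anticlockwise. The first turn, about 150°, stopped about 2° short by the top camera, so I pressed again and turned 2.4° more.
- **Final checks:** The two cameras differ slightly on the line. The top camera puts it 0.05° from the tab's middle. The side camera reads 1.7°; by my estimate the tab's visible side wall explains about 1.3° of that, leaving roughly 0.4°.
- **Everything else:** The screwdriver, magnifier and tray look unmoved by eye. The robot was touching nothing at the end.

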